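Line up the reagent jars by size

TASK

Tidy up the reagent jars: stand the four brown jars with white caps upright on the four marks of the white rest in order of size, one centred on each mark, with the smallest beside the red end block and the largest at the other end. Lower each one right down before letting go, so that none is dropped or tipped over, and leave the green bottle, the steel cup and the blue tube rack where they stand.

Things in the scene. Friction and masses are not known exactly. Their poses are not given: they have to be found in the camera images.
- jar_1: the smallest reagent jar: brown upright cylinder 32 mm in diameter and 42 mm high with a paper band, and above it a narrower white cap 26 mm in diameter, 56 mm high overall; about 50 g. Loose, standing on the bench (z = 0). Origin: centre of its underside; z up along its axis.
- jar_2: the second smallest reagent jar: brown upright cylinder 39 mm in diameter and 53 mm high with a paper band, and above it a narrower white cap 31 mm in diameter, 70 mm high overall; about 90 g. Loose, standing on the bench (z = 0). Origin: centre of its underside; z up along its axis.
- jar_3: the second largest reagent jar: brown upright cylinder 48 mm in diameter and 68 mm high with a paper band, and above it a narrower white cap 38 mm in diameter, 88 mm high overall; about 170 g. Loose, standing on the bench (z = 0). Origin: centre of its underside; z up along its axis.
- jar_4: the largest reagent jar: brown upright cylinder 60 mm in diameter and 86 mm high with a paper band, and above it a narrower white cap 48 mm in diameter, 110 mm high overall; about 330 g. Loose, standing on the bench (z = 0). Origin: centre of its underside; z up along its axis.
- rest: fixed flat white slab, 410 mm long (its y), 90 wide (its x), 8 thick, lying on the bench. On its flat top four alike round teal marks, 66 mm in diameter with dark rims, are centred at y = -120, -40, +40, +120 mm, x = 0 in its frame. A red block sits on one end, a grey one on the other; which end is red varies. Origin: centre of its underside; z up.
- red_end: the red end block: fixed, 70 mm (across the rest) x 26 mm x 12 mm high, standing on one end of the rest at y = +184 or -184 mm in the rest's frame (a grey block of the same size is at the other end). The mark beside it, 64 mm from its centre, is for the smallest jar; the next marks follow every 80 mm. Origin: centre of its underside.
- bottle: bystander: green bottle with a white label and an orange cap, 66 mm in diameter, 140 mm high, loose. Origin: centre of its underside.
- cup: bystander: open steel cup, 64 mm in diameter at the rim, 70 mm high, loose. Origin: centre of its underside.
- tube_rack: bystander: blue block-shaped tube rack with coloured tube caps, 70 x 120 x 50 mm (caps up to 62 mm), loose. Origin: centre of its underside; its y is the long axis.
Mind the look-alikes: they are no part of the job. Leave any orange look-alike of the jar_2 alone. Leave any turquoise look-alike of the jar_1 alone.

How it is judged:
By the outcome, as a careful person would: the job done as asked, in the order asked, and still so for the second after the job is handed in, with the robot touching nothing.
It also fails if it takes over 104 s, if anything falls off the work surface, if the arm or the gripper's body presses on something with over 40 N, if the wrist force passes 120 N, or if a joint passes its speed limit or range.

ROBOT

A 6-joint arm with a two-finger parallel gripper is mounted at the origin on the work surface. World frame = base frame: x ahead of the robot, y to its left, z up, the work surface at z = 0. Lengths are in m, angles in degrees, forces in N, time in s.
With the tool pointing down it reaches from about 0.275 to 0.825 m from the base axis. Payload 4.9 kg.
Tool frame: the origin (TCP) lies midway between the tips of the shut fingers; the grasp point (between the pads) lies 19 mm behind it (robot.grip_point_offset is the distance from the TCP to the grasp point, in m); z points along the fingers, y is the line along which they close (so a half turn about z gives the same grasp; the last joint's range is limited). The gripper opens to 85 mm and grips with 20 to 120 N. Pads are 22 mm wide; open, the fingers measure 114 mm over their backs; the gripper's body (76 mm by 85 mm) begins 54 mm behind the grasp point. The pads swing forward as they close: fully open they stand 13 mm farther back than shut.
Start: joints at [59.003, 18.69, -11.035, 60.275, 0, 82.311], TCP at [0.218, 0.505, 0.231] pointing down, gripper open.
Joint ranges: [-152.03, 152.03], [-55.5, 102.48], [-74.3, 77.21], [-110.64, 120.58], [-84.22, 78.4], [-180, 180]. Speed limits (degrees/s): [147.25, 147.25, 180, 180, 180, 180].

INTERFACE

Orientations are given as a 3x3 rotation matrix whose columns are the frame's x, y, z axes.
In Python, from workcell import monitor, viewer, finish_job, spotter, robot gives the robot as it stands.
- The arm moves only by the shell command python3 -m creep 'ROWS' [FORCE]. ROWS is a JSON object of lists of equal length, an entry for each row: "gripper": the opening, from 0 (shut) to 1 (fully open); "dp": the shift along the world's x, y, z in cm, a list of three; "spin": the turn about the world's z in rad. A call has exactly 10 rows; each row shifts and turns the commanded pose from where the row before left it; what a row does not reach is not made up. A row lasts 1/12 s, in which the tool goes at most 41.7 mm and 7.16 degrees, less where a joint would pass 70% of its speed; a pose out of reach is approached as far as the arm can. A call is refused whole if a number of a shift passes 4.17 or a number of a turn 0.125, either way. A call with a gripper value outside its range is refused whole. The fingers move at their own pace and stop on an object; FORCE is the grip in N (left out, the last holds). Time passes only in rows, so rows that do not move let the fingers close, or fill a call up. It gives the time, the measured TCP pose, the force, the opening and the grip force at its end, in the units of the state.
- monitor.read_state(): the state, without advancing time (a new reading comes with each control period).
- viewer.grab_frame(name): name is "scene" or "side" or "wrist"; returns a dict with "img" (420x560x3 uint8, blue, green, red), "K" (3x3 intrinsics, pixels), "world_from_camera" (4x4, takes a point from camera to world coordinates); the wrist camera has in their place "tool_from_camera" (4x4, takes a point from camera to tool coordinates, whose origin is the TCP and whose axes are the flange's). Camera axes: x right, y down, z forward; pixel columns grow to the right and rows downward; lengths in m; the calibration is good to about 2 mm. A picture is of the moment at which its call begins: read the wrist's pose just before it. There is no depth.
- finish_job(): hands the job in; it is judged then, once.
Trained networks look in a picture, given as the dict that the camera call returned (one of the last four; its "shot" number tells which), for a name from the list of things; names that differ only in an ending like _2 or _b are one class to them, and where a whole thing is asked for, a point or a joint stands for the part that bears it (a point fixed in the world has none). Each returns a list of dicts, best first, with "conf" (0 to 1); they miss things now and then, are a little off and sometimes report something else, mostly with a low value. They report only what shows in the picture. A call takes as long as a camera call. They do not tell look-alikes from the thing itself.
- spotter.spot_in(picture, target): "extent" ([centre column, centre row, width, height] in pixels, round what is visible of it).
- spotter.spot_point(picture, target): "xy" ([column, row] in pixels: a listed point, or the origin of a listed thing).
The state is a dict: "clock": time; "joint_pos": joint angles; "joint_velocities": joint speeds; "joint_torque": joint torques, N m; "position": TCP position; "orientation": TCP orientation; "wrist_force": force on the tool from outside, world axes, zero at the start; "wrist_torque": the same for the moment, N m; "grip_width": opening from 0.0 (shut) to 1.0 (fully open); "gripper_force": force on a finger pad.
Only numpy, scipy, OpenCV 4.12 (cv2) and the standard library are available. Lean on these libraries where they do the work, as an engineer would, in place of code of your own. Each camera call takes 0.05 s, during which the arm holds its last target. There are 200 camera calls.

## Working session

There is one attempt and no reset: what is moved stays moved. The work goes in short steps, Python scripts to look and compute and a shell command to move; the robot and the scene stay as the last step left them, time stands still between calls to the robot, and variables do not carry over. Pictures are saved under pics/ and viewed, at most 14 in all, crops included, and the job is handed in when it is done.

```bash
mkdir -p pics; ls; python3 - <<'E'
from workcell import monitor, viewer, spotter, robot
import cv2
s=monitor.read_state();print(s['clock'],s['position'],s['orientation'],robot.grip_point_offset)
for n in ("scene","side"):
    p=viewer.grab_frame(n);cv2.imwrite(f'pics/{n}0.png',p['img']);print(n,p['K'],p['world_from_camera'])
    for t in ("jar_1","rest","red_end","bottle","cup","tube_rack"):
        print(t,[(round(d['conf'],2),[round(v) for v in d['extent']]) for d in spotter.spot_in(p,t)])
        print('  pt',[(round(d['conf'],2),[round(v,1) for v in d['xy']]) for d in spotter.spot_point(p,t)])
E
```

```text
pics
0.0 [0.21729841 0.5046099  0.23048425] [[-9.18389736e-01  3.95675963e-01 -9.08233720e-04]
 [ 3.95676935e-01  9.18388517e-01 -1.51471315e-03]
 [ 2.34775834e-04 -1.75046415e-03 -9.99998440e-01]] 0.0187
scene [[439.73563859   0.         277.20469179]
 [  0.         439.73563859 204.96346135]
 [  0.           0.           1.        ]] [[-0.45879448  0.56734818 -0.68383015  1.29354456]
 [ 0.88849819  0.28525442 -0.35944523  0.39265519]
 [-0.00886502 -0.77249334 -0.63496099  0.74062978]
 [ 0.          0.          0.          1.        ]]
jar_1 [(0.82, [311, 201, 18, 28]), (0.74, [254, 179, 20, 38]), (0.66, [393, 209, 19, 20]), (0.66, [440, 265, 45, 62]), (0.64, [392, 230, 17, 27]), (0.56, [334, 217, 21, 26])]
  pt [(0.87, [203.9, 173.0]), (0.8, [390.4, 236.9]), (0.77, [333.5, 229.9]), (0.76, [311.5, 212.3]), (0.59, [388.6, 218.9]), (0.56, [252.3, 189.3])]
rest [(0.68, [250, 247, 155, 87])]
  pt [(0.58, [246.9, 240.5])]
red_end [(0.73, [309, 271, 28, 26])]
  pt [(0.83, [310.8, 272.8])]
bottle [(0.91, [438, 267, 42, 64]), (0.4, [249, 246, 156, 87]), (0.33, [310, 270, 28, 28])]
  pt [(0.
[... 568 characters left out ...]
6, 9, 18]), (0.69, [242, 213, 15, 34]), (0.65, [216, 179, 13, 20]), (0.64, [244, 192, 14, 20])]
  pt [(0.94, [261.9, 259.8]), (0.74, [292.9, 317.1]), (0.72, [216.0, 188.8]), (0.68, [197.8, 194.1]), (0.67, [241.8, 223.7]), (0.52, [247.8, 201.5]), (0.16, [294.1, 185.5])]
rest [(0.73, [323, 232, 87, 90]), (0.59, [216, 179, 12, 20]), (0.55, [242, 212, 17, 32])]
  pt [(0.66, [316.8, 223.7]), (0.26, [404.0, 338.0])]
red_end [(0.56, [294, 186, 25, 9])]
  pt [(0.56, [295.9, 187.7]), (0.44, [402.5, 337.2])]
bottle [(0.93, [233, 143, 19, 42])]
  pt [(0.85, [237.5, 162.0])]
cup [(0.89, [346, 358, 41, 53])]
  pt [(0.6, [339.1, 373.9])]
tube_rack [(0.71, [408, 336, 74, 77])]
  pt [(0.77, [402.3, 340.0])]
```

View pics/scene0.png

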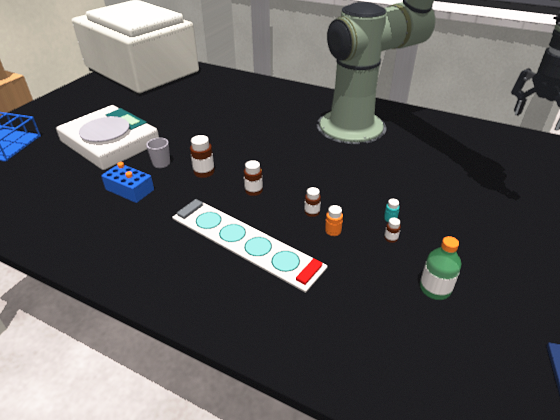

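View pics/side0.png

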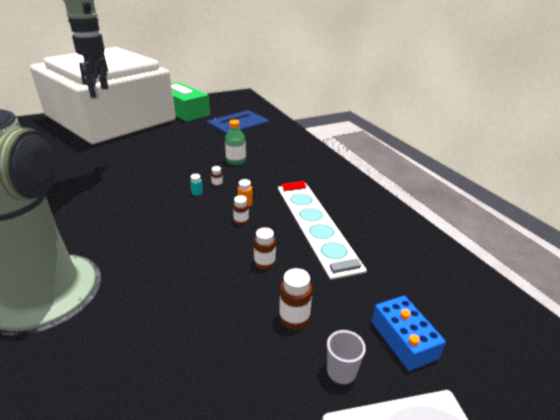

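Scene view: the brown jars are jar_4 (202,155), jar_3 (253,178), jar_2 (312,201) and jar_1 (393,229). The look-alikes are orange (334,220) beside jar_2 and turquoise (392,210) beside jar_1. The red end block is at (310,271), towards the bottle. Side view: jar_4 (296,299), jar_3 (265,249), jar_2 (241,210), jar_1 (216,177), orange (245,193), turquoise (196,185).

```bash
cat > h.py <<'E'
import numpy as np, cv2
from workcell import monitor, viewer, spotter
def ray(K,T,uv):
    d=T[:3,:3]@np.linalg.solve(K,[uv[0],uv[1],1]); return T[:3,3],d/np.linalg.norm(d)
def plane(K,T,uv,z):
    o,d=ray(K,T,uv); return o+d*(z-o[2])/d[2]
def tri(rays):
    A=sum(np.eye(3)-np.outer(d,d) for o,d in rays); b=sum((np.eye(3)-np.outer(d,d))@o for o,d in rays)
    return np.linalg.solve(A,b)
def wrist():
    s=monitor.read_state(); p=viewer.grab_frame("wrist")
    T=np.eye(4);T[:3,:3]=s['orientation'];T[:3,3]=s['position']
    return p,p['K'],T@p['tool_from_camera']
def teal(img):
    h=cv2.cvtColor(img,cv2.COLOR_BGR2HSV); m=cv2.inRange(h,(80,50,120),(96,170,255))
    n,l,st,c=cv2.connectedComponentsWithStats(m)
    return [(c[i],int(st[i,4])) for i in range(1,n) if st[i,4]>60]
E
python3 - <<'E'
from h import *
np.set_printoptions(precision=4,suppress=True)
P={n:viewer.grab_frame(n) for n in("scene","side")}
a=P["scene"];b=P["side"]
pts={n:[d['xy'] for d in spotter.spot_point(p,"jar_1")] for n,p in P.items()}
names=['j4','j3','j2','j1','or','tq']
sc=[(203.9,173),(252.3,189.3),(311.5,212.3),(390.4,236.9),(333.5,229.9),(388.6,218.9)]
sd=[(292.9,317.1),(261.9,259.8),(241.8,223.7),(216,188.8),(247.8,201.5),(197.8,194.1)]
R=lambda p,u:ray(p['K'],p['world_from_camera'],u)
for n,u,v in zip(names,sc,sd):
    print(n,tri([R(a,u),R(b,v)]),plane(a['K'],a['world_from_camera'],u,0),plane(b['K'],b['world_from_camera'],v,0))
for n,u,v in [('bot',(430,286.8),(237.5,162)),('cup',(158.8,161.2),(339.1,373.9)),('rack',(132,188.8),(402,340)),('rest',(246.9,240.5),(316.8,223.7)),('red',(310.8,272.8),(295.9,187.7))]:
    print(n,tri([R(a,u),R(b,v)]))
for n,p in P.items():
    for c,ar in teal(p['img']): print(n,c,ar,plane(p['K'],p['world_from_camera'],c,0.008))
E
```

```text
j4 [ 0.4525 -0.2892 -0.0059] [ 0.4615 -0.2851  0.    ] [ 0.4482 -0.2916  0.    ]
j3 [ 0.4637 -0.1154  0.0032] [ 0.4661 -0.1198  0.    ] [ 0.4621 -0.1065  0.    ]
j2 [ 0.4756  0.0622 -0.0086] [0.4826 0.0667 0.    ] [0.4723 0.0485 0.    ]
j1 [ 0.472   0.2719 -0.0118] [0.4809 0.2751 0.    ] [0.4675 0.2481 0.    ]
or [0.5255 0.1425 0.0028] [0.5197 0.1426 0.    ] [0.5281 0.1433 0.    ]
tq [ 0.4113  0.2511 -0.0062] [0.4182 0.2524 0.    ] [0.4091 0.2406 0.    ]
bot [ 0.5921  0.3946 -0.0034]
cup [ 0.4665 -0.4415 -0.0013]
rack [ 0.6123 -0.4263 -0.0036]
rest [ 0.6524 -0.0314  0.0006]
red [0.6841 0.1501 0.0072]
scene [118.8873 112.4507] 71 [ 0.2974 -0.7617  0.008 ]
scene [207.9909 219.9394] 330 [ 0.6359 -0.1509  0.008 ]
scene [231.8815 232.6253] 363 [ 0.6487 -0.0721  0.008 ]
scene [257.5112 246.1092] 403 [0.6611 0.0065 0.008 ]
scene [285.133  260.6608] 451 [0.6736 0.0855 0.008 ]
side [300.9832 199.0615] 179 [0.6683 0.0813 0.008 ]
side [310.5687 214.2417] 211 [0.6552 0.0022 0.008 ]
side [321.3092 231.0611] 262 [ 0.6426 -0.076   0.008 ]
side [333.5635 250.2291] 323 [ 0.6298 -0.1549  0.008 ]
```

```bash
python3 -m creep '{"gripper":[1,1,1,1,1,1,1,1,1,1],"dp":[[2.6,-3.1,0.8],[2.6,-3.1,0.8],[2.6,-3.1,0.8],[2.6,-3.1,0.8],[2.6,-3.1,0.8],[2.6,-3.1,0.8],[2.6,-3.1,0.8],[2.6,-3.1,0.8],[2.6,-3.1,0.8],[0,0,0]],"spin":[0,0,0,0,0,0,0,0,0,0]}' 60
python3 - <<'E'
from h import *
np.set_printoptions(precision=4,suppress=True)
p,K,T=wrist(); cv2.imwrite('pics/w1.png',p['img']); print(K,p['tool_from_camera'],T)
for d in spotter.spot_point(p,"jar_1"): print(d['conf'],d['xy'],plane(K,T,d['xy'],0))
for d in spotter.spot_in(p,"jar_1"): print(d['conf'],d['extent'])
for c,ar in teal(p['img']): print(c,ar,plane(K,T,c,0.008))
E
```

```text
clock: 2.33
position: [0.4566, 0.2214, 0.3047]
orientation: [[-0.915, 0.403, 0.005], [0.403, 0.915, -0.001], [-0.005, 0.001, -1.0]]
wrist_force: [1.3, 0.1, 0.6]
grip_width: 1.004
gripper_force: 0.0
[[343.2874   0.     279.7859]
 [  0.     343.2874 211.9865]
 [  0.       0.       1.    ]] [[ 0.0012 -0.9536 -0.3012  0.0768]
 [ 1.      0.0017 -0.0014  0.0004]
 [ 0.0018 -0.3012  0.9536 -0.1419]
 [ 0.      0.      0.      1.    ]] [[ 0.402   0.8719  0.2797  0.3858]
 [ 0.9156 -0.3824 -0.1241  0.253 ]
 [-0.0012  0.306  -0.952   0.4463]
 [ 0.      0.      0.      1.    ]]
0.93 [323.4, 165.1] [0.4808 0.273  0.    ]
0.91 [182.1, 223.7] [0.4783 0.0644 0.    ]
0.7 [292.0, 324.2] [0.6891 0.1396 0.    ]
0.6 [66.3, 263.3] [ 0.4646 -0.117   0.    ]
0.6 [288.9, 122.4] [0.413 0.253 0.   ]
0.59 [244.1, 228.1] [0.5185 0.1401 0.    ]
0.85 [45.4, 278.4, 78.0, 61.1]
0.72 [175.8, 230.6, 42.3, 48.7]
0.65 [328.0, 166.1, 27.7, 31.6]
0.6 [290.4, 121.3, 29.8, 27.1]
0.59 [241.7, 237.2, 37.2, 40.4]
[254.3042 328.8375] 240 [0.6684 0.0864 0.008 ]
[202.9221 340.0519] 231 [0.6552 0.0062 0.008 ]
[169.     355.0707] 99 [ 0.6588 -0.0549  0.008 ]
```

View pics/w1.png

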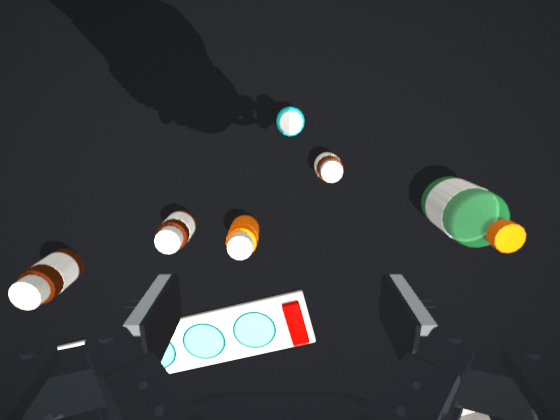

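Wrist view: jar_1 is brown at (328,166) and turquoise is separate at (290,121). jar_2 is at (175,231), orange at (241,237), jar_3 at (45,279), and the red end is right of the marks at (297,323). The nadir is near (280,104), so I'll put the camera directly over jar_1, take a close crop and measure.

```bash
cat >> h.py <<'E'
def cap(p,near,r=60):
    h=cv2.cvtColor(p['img'],cv2.COLOR_BGR2HSV); m=cv2.inRange(h,(0,0,190),(180,50,255))
    m=cv2.morphologyEx(m,cv2.MORPH_OPEN,np.ones((3,3)))
    cs=[c for c in cv2.findContours(m,cv2.RETR_EXTERNAL,cv2.CHAIN_APPROX_NONE)[0] if len(c)>15]
    es=[cv2.fitEllipse(cv2.convexHull(c)) if len(cv2.convexHull(c))>5 else None for c in cs]
    return sorted([e for e in es if e and np.hypot(e[0][0]-near[0],e[0][1]-near[1])<r],key=lambda e:np.hypot(e[0][0]-near[0],e[0][1]-near[1]))
def pix(K,T,X):
    c=K@(T[:3,:3].T@(np.array(X)-T[:3,3])); return c[:2]/c[2]
E
python3 -m creep '{"gripper":[1,1,1,1,1,1,1,1,1,1],"dp":[[2.4,0.5,-1.3],[2.4,0.5,-1.3],[2.4,0.5,-1.3],[2.4,0.5,-1.3],[0,0,0],[0,0,0],[0,0,0],[0,0,0],[0,0,0],[0,0,0]],"spin":[0,0,0,0,0,0,0,0,0,0]}' 
python3 - <<'E'
from h import *
np.set_printoptions(precision=4,suppress=True)
p,K,T=wrist(); q=pix(K,T,[.48,.273,.056]);print(T[:3,3],q)
x,y=[int(v) for v in q]; cv2.imwrite('pics/c1.png',cv2.resize(p['img'][max(0,y-90):y+110,max(0,x-110):x+150],None,fx=2,fy=2))
for e in cap(p,q): 
    X=plane(K,T,e[0],.056); print(e,X,'dia',e[1][0]/343.29*np.linalg.norm(X-T[:3,3]))
for d in spotter.spot_point(p,"jar_1"): print(d['conf'],d['xy'],plane(K,T,d['xy'],0))
E
```

```text
clock: 3.32
position: [0.5472, 0.2464, 0.2524]
orientation: [[-0.919, 0.395, 0.001], [0.395, 0.919, 0.0], [-0.001, 0.001, -1.0]]
wrist_force: [-0.3, -0.1, -0.3]
grip_width: 1.002
gripper_force: 0.0
[0.4766 0.2771 0.3942] [277.5584 108.4981]
((280.7481689453125, 106.81221008300781), (25.36664390563965, 26.65835952758789), 90.20735168457031) [0.4798 0.2764 0.056 ] dia 0.024993638931689308
0.91 [283.5, 107.7] [0.4824 0.2787 0.    ]
0.8 [187.9, 187.4] [0.5207 0.14   0.    ]
0.76 [237.1, 52.1] [0.4118 0.2557 0.    ]
0.69 [113.8, 179.6] [0.4782 0.0646 0.    ]
```

View pics/c1.png

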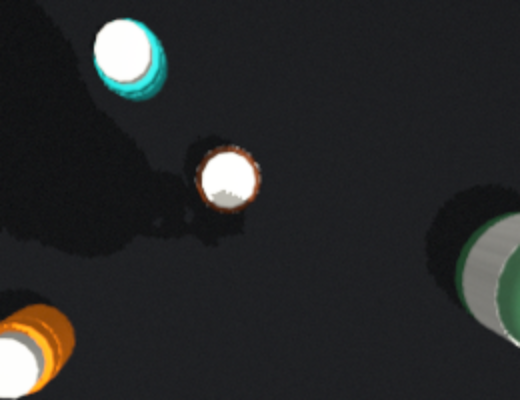

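The crop confirms brown jar_1 with its white cap at the centre (230,178) and turquoise well apart (128,58). Now I'll grasp jar_1.

```bash
python3 -m creep '{"gripper":[0.65,0.65,0.65,0.65,0.65,0.65,0.65,0.65,0.65,0.65],"dp":[[-2.2,0.97,-2],[-2.2,0.97,-2],[-2.2,0.97,-2],[0,0,-2.6],[0,0,-2.6],[0,0,-2.6],[0,0,-2.6],[0,0,-2.6],[0,0,-2.6],[0,0,0]],"spin":[0,0,0,0,0,0,0,0,0,0]}' 40
python3 -m creep '{"gripper":[0.65,0.65,0.65,0.65,0,0,0,0,0,0],"dp":[[0,0,-0.9],[0,0,-0.9],[0,0,-0.7],[0,0,0],[0,0,0],[0,0,0],[0,0,0],[0,0,0],[0,0,0],[0,0,0]],"spin":[0,0,0,0,0,0,0,0,0,0]}' 40
```

```text
clock: 4.25
position: [0.4782, 0.2737, 0.0312]
orientation: [[-0.918, 0.396, -0.007], [0.396, 0.918, -0.003], [0.005, -0.005, -1.0]]
wrist_force: [-0.2, -0.6, -0.1]
grip_width: 0.653
gripper_force: 0.0
clock: 5.08
position: [0.4824, 0.2756, 0.0112]
orientation: [[-0.918, 0.396, 0.002], [0.396, 0.918, 0.001], [-0.001, 0.001, -1.0]]
wrist_force: [-0.4, 0.0, 6.0]
grip_width: 0.361
gripper_force: 39.7
```

```bash
python3 -m creep '{"gripper":[0,0,0,0,0,0,0,0,0,0],"dp":[[0,0,1],[0,0,2.5],[0,0,3.5],[0,0,3.5],[0,0,3.5],[2.2,-1.6,1.5],[2.7,-2.9,0],[2.7,-2.9,0],[2.7,-2.9,0],[2.7,-2.9,0]],"spin":[0,0,0,0,0,0,0,0,0,0]}' 40
python3 -m creep '{"gripper":[0,0,0,0,0,0,0,0,0,0],"dp":[[2.7,-2.9,1],[2.7,-2.9,1],[2.7,-2.9,1],[2.7,-2.9,1],[0,0,0],[0,0,0],[0,0,0],[0,0,0],[0,0,0],[0,0,0]],"spin":[0,0,0,0,0,0,0,0,0,0]}' 40
python3 - <<'E'
from h import *
np.set_printoptions(precision=4,suppress=True)
p,K,T=wrist(); cv2.imwrite('pics/w2.png',p['img']);print(T[:3,3],monitor.read_state()['grip_width'])
for c,ar in teal(p['img']): print(c,ar,plane(K,T,c,0.008))
for t in("red_end","rest","jar_1"):
  for d in spotter.spot_point(p,t): print(t,d['conf'],d['xy'],plane(K,T,d['xy'],0.008))
E
```

```text
clock: 5.92
position: [0.6123, 0.1419, 0.166]
orientation: [[-0.919, 0.395, 0.0], [0.395, 0.919, 0.0], [-0.0, 0.0, -1.0]]
wrist_force: [0.2, 0.5, -0.3]
grip_width: 0.358
gripper_force: 39.7
clock: 6.75
position: [0.7188, 0.0286, 0.2053]
orientation: [[-0.919, 0.394, -0.001], [0.394, 0.919, 0.0], [0.001, -0.0, -1.0]]
wrist_force: [-0.9, -0.9, -0.1]
grip_width: 0.364
gripper_force: 39.7
[0.6484 0.0592 0.3473] 0.3648242040229655
[314.4239 113.8953] 3744 [0.6695 0.0853 0.008 ]
[233.6126 135.5312] 3025 [0.6575 0.006  0.008 ]
[155.0969 156.1676] 2911 [ 0.6451 -0.0739  0.008 ]
[ 80.0042 174.9399] 2845 [ 0.6319 -0.1525  0.008 ]
red_end 0.56 [378.5, 102.2] [0.6833 0.1446 0.008 ]
rest 0.59 [196.9, 142.2] [ 0.6492 -0.0297  0.008 ]
jar_1 0.58 [282.3, 264.5] [ 0.8027 -0.0045  0.008 ]
```

View pics/w2.png

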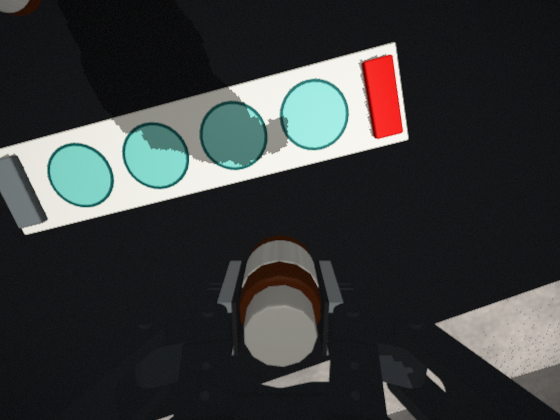

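Wrist view: the four marks are at (314,114), (234,136), (155,156) and (80,175), with the red block at (380,97). jar_1 is held upright between the pads, its cap top at about (280,325).

```bash
python3 - <<'E'
from h import *
np.set_printoptions(precision=4,suppress=True)
p,K,T=wrist(); s=monitor.read_state();z=s['position'][2]-.0112
print(s['position'])
for uv,h in [((282.3,264.5),0),((280.5,326),.056)]:
    X=plane(K,T,uv,z+h); print(X, np.array(s['orientation']).T@(X-s['position']))
E
```

```text
[0.7194 0.0277 0.2054]
[0.7187 0.0297 0.1942] [0.0015 0.0016 0.0112]
[0.7136 0.0309 0.2502] [ 0.0066  0.0007 -0.0448]
```

```bash
python3 -m creep '{"gripper":[0,0,0,0,0,0,0,0,0,0],"dp":[[-1.63,1.9,-0.5],[-1.63,1.9,-0.5],[-1.64,1.9,-0.5],[0,0,-2.6],[0,0,-2.6],[0,0,-2.6],[0,0,-2.6],[0,0,-2.6],[0,0,-1.5],[0,0,0]],"spin":[0,0,0,0,0,0,0,0,0,0]}' 40
python3 -m creep '{"gripper":[0,0,0,0,0,0,0,0,0,0],"dp":[[0,0,-0.6],[0,0,-0.6],[0,0,-0.4],[0,0,-0.3],[0,0,-0.3],[0,0,-0.1],[0,0,0],[0,0,0],[0,0,0],[0,0,0]],"spin":[0,0,0,0,0,0,0,0,0,0]}' 40
```

```text
clock: 7.83
position: [0.6674, 0.0842, 0.041]
orientation: [[-0.918, 0.396, -0.007], [0.396, 0.918, -0.0], [0.006, -0.003, -1.0]]
wrist_force: [-0.8, -1.2, -1.2]
grip_width: 0.363
gripper_force: 39.7
clock: 8.67
position: [0.6708, 0.0842, 0.0226]
orientation: [[-0.918, 0.396, 0.0], [0.396, 0.918, 0.0], [-0.0, 0.0, -1.0]]
wrist_force: [0.2, -0.0, -0.3]
grip_width: 0.36
gripper_force: 39.7
```

```bash
python3 -m creep '{"gripper":[0,0,0,0,0,0,0,0,0,0],"dp":[[0,0.05,-0.1],[0,0,-0.1],[0,0,-0.1],[0,0,-0.05],[0,0,0],[0,0,0],[0,0,0],[0,0,0],[0,0,0],[0,0,0]],"spin":[0,0,0,0,0,0,0,0,0,0]}' 40
```

```text
clock: 9.5
position: [0.6707, 0.0848, 0.0192]
orientation: [[-0.918, 0.396, 0.0], [0.396, 0.918, 0.0], [-0.0, 0.0, -1.0]]
wrist_force: [-2.1, -0.1, 4.8]
grip_width: 0.362
gripper_force: 40.2
```

```bash
python3 -m creep '{"gripper":[0.58,0.58,0.58,0.58,0.58,0.58,0.58,0.58,0.58,0.58],"dp":[[0,0,0],[0,0,0],[0,0,0],[0,0,0],[0,0,1.5],[0,0,3],[0,0,4],[0,0,4],[0,0,4],[0,0,4]],"spin":[0,0,0,0,0,0,0,-0.125,-0.125,-0.125]}' 40
python3 -m creep '{"gripper":[1,1,1,1,1,1,1,1,1,1],"dp":[[-2.5,-1.2,0.2],[-2.5,-1.2,0.2],[-2.5,-1.2,0.2],[-2.5,-1.2,0.2],[-2.5,-1.2,0.2],[-2.5,-1.2,0.2],[-2.5,-1.2,0.2],[-2.5,-1.2,0.2],[-0.5,0,0],[0,0,0]],"spin":[-0.125,-0.125,-0.125,-0.125,-0.125,-0.125,-0.125,-0.071,0,0]}' 40
python3 - <<'E'
from h import *
np.set_printoptions(precision=4,suppress=True)
p,K,T=wrist(); cv2.imwrite('pics/w3.png',p['img']);print(monitor.read_state()['position'],monitor.read_state()['orientation'])
for q0,h in [([.478,.065],.07),([.465,-.117],.088)]:
  q=pix(K,T,q0+[h])
  for e in cap(p,q): X=plane(K,T,e[0],h); print(e,X,'dia',e[1][0]/343.29*np.linalg.norm(X-T[:3,3]))
for d in spotter.spot_point(p,"jar_1"): print(d['conf'],d['xy'],plane(K,T,d['xy'],0))
E
```

```text
clock: 10.33
position: [0.6703, 0.0847, 0.2255]
orientation: [[-0.705, 0.709, -0.0], [0.709, 0.705, -0.0], [0.0, -0.0, -1.0]]
wrist_force: [0.8, 1.0, -0.7]
grip_width: 0.582
gripper_force: 0.0
clock: 11.17
position: [0.4644, -0.0115, 0.2401]
orientation: [[0.157, 0.988, 0.0], [0.988, -0.157, 0.0], [0.0, 0.0, -1.0]]
wrist_force: [0.4, -0.3, -0.2]
grip_width: 1.001
gripper_force: 0.0
[ 0.4658 -0.0114  0.2402] [[ 0.1563  0.9877  0.0013]
 [ 0.9877 -0.1563  0.    ]
 [ 0.0003  0.0013 -1.    ]]
((280.35614013671875, 101.90567779541016), (34.25136947631836, 36.19255828857422), 0.03873520717024803) [0.4774 0.0656 0.07  ] dia 0.031139253202245434
((297.252197265625, 296.0098571777344), (33.300498962402344, 37.41777801513672), 84.4671859741211) [ 0.4656 -0.115   0.088 ] dia 0.03345524305709348
0.98 [307.2, 17.0] [0.5161 0.1407 0.    ]
0.91 [282.4, 101.5] [0.4797 0.0659 0.    ]
0.82 [293.7, 258.7] [ 0.4653 -0.1168  0.    ]
0.78 [467.1, 49.8] [0.6726 0.086  0.    ]
0.77 [303.8, 373.7] [ 0.4541 -0.2903  0.    ]
```

View pics/w3.png

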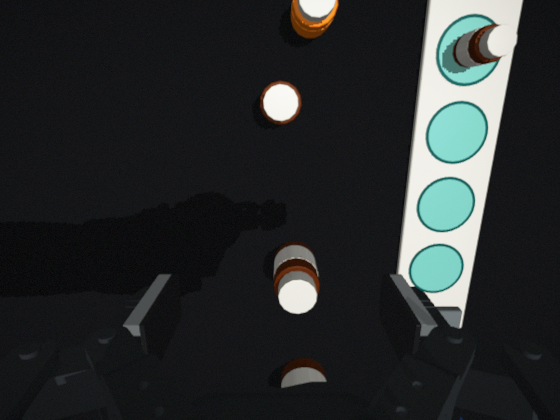

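The view shows jar_1 standing on its mark (470,50), jar_2 directly below the camera (280,102), jar_3 at (297,280), jar_4 at (303,374) and orange apart at (315,10). Next is jar_2.

```bash
python3 -m creep '{"gripper":[0.75,0.75,0.75,0.75,0.75,0.75,0.75,0.75,0.75,0.75],"dp":[[0.4,2.57,-0.7],[0.4,2.57,-0.7],[0.4,2.57,-0.6],[0,0,-2.9],[0,0,-2.9],[0,0,-2.9],[0,0,-2.9],[0,0,-2.9],[0,0,-2.9],[0,0,0]],"spin":[0,0,0,0,0,0,0,0,0,0]}' 40
python3 -m creep '{"gripper":[0.75,0.75,0.75,0.75,0,0,0,0,0,0],"dp":[[0,0,-1.1],[0,0,-1.1],[0,0,-0.9],[0,0,0],[0,0,0],[0,0,0],[0,0,0],[0,0,0],[0,0,0],[0,0,0]],"spin":[0,0,0,0,0,0,0,0,0,0]}' 45
python3 -m creep '{"gripper":[0,0,0,0,0,0,0,0,0,0],"dp":[[0,0,1],[0,0,2.5],[0,0,3.5],[0,0,3.5],[0,0,2],[0,0,0],[0,0,0],[0,0,0],[0,0,0],[0,0,0]],"spin":[0,0,0,0,0,0,0,0,0,0]}' 45
python3 - <<'E'
from h import *
p,K,T=wrist(); cv2.imwrite('pics/w4.png',p['img']);s=monitor.read_state();print(s['position'])
for d in spotter.spot_point(p,"jar_1"):
    X=plane(K,T,d['xy'],s['position'][2]-.014);print(d['conf'],d['xy'],np.array(s['orientation']).T@(X-s['position']))
E
```

```text
clock: 12.1
position: [0.4747, 0.0665, 0.0408]
orientation: [[0.155, 0.988, -0.008], [0.988, -0.155, 0.0], [-0.001, -0.008, -1.0]]
wrist_force: [-0.5, 0.2, -1.0]
grip_width: 0.75
gripper_force: 0.0
clock: 12.93
position: [0.4785, 0.0659, 0.0158]
orientation: [[0.156, 0.988, 0.002], [0.988, -0.156, 0.0], [0.001, 0.002, -1.0]]
wrist_force: [-0.9, 0.8, 6.5]
grip_width: 0.445
gripper_force: 45.4
clock: 13.77
position: [0.4764, 0.0658, 0.1384]
orientation: [[0.156, 0.988, -0.003], [0.988, -0.156, 0.0], [-0.0, -0.003, -1.0]]
wrist_force: [-0.2, 0.2, -1.3]
grip_width: 0.444
gripper_force: 45.3
[0.47658688 0.06580768 0.13854995]
0.88 [314.4, 98.3] [0.07926922 0.01492494 0.01392933]
0.75 [282.8, 263.4] [0.0008652  0.00161651 0.01399544]
0.67 [517.5, 141.5] [0.06108171 0.10606429 0.01369565]
```

```bash
python3 -m creep '{"gripper":[0,0,0,0,0,0,0,0,0,0],"dp":[[3.6,-1.2,0],[3.6,-1.2,0],[3.6,-1.2,0],[3.6,-1.2,0],[3.6,-1.2,0],[0,0,-2],[0,0,-2],[0,0,-2],[0,0,-1.5],[0,0,0]],"spin":[0,0,0,0,0,0,0,0,0,0]}' 45
python3 -m creep '{"gripper":[0,0,0,0,0,0,0,0,0,0],"dp":[[0,0,-1],[0,0,-0.7],[0,0,-0.5],[0,0,-0.4],[0,0,0],[0,0,0],[0,0,0],[0,0,0],[0,0,0],[0,0,0]],"spin":[0,0,0,0,0,0,0,0,0,0]}' 45
```

```text
clock: 14.7
position: [0.6543, 0.0061, 0.0599]
orientation: [[0.157, 0.988, -0.008], [0.988, -0.157, 0.001], [-0.0, -0.008, -1.0]]
wrist_force: [-0.2, 0.1, -0.8]
grip_width: 0.445
gripper_force: 45.6
clock: 15.53
position: [0.6578, 0.0058, 0.0392]
orientation: [[0.156, 0.988, 0.001], [0.988, -0.156, -0.0], [0.0, 0.001, -1.0]]
wrist_force: [-0.0, -0.5, -0.5]
grip_width: 0.444
gripper_force: 45.6
```

```bash
python3 -m creep '{"gripper":[0,0,0,0,0,0,0,0,0,0],"dp":[[0,0,-0.4],[0,0,-0.4],[0,0,-0.3],[0,0,-0.15],[0,0,-0.1],[0,0,-0.1],[0,0,-0.05],[0,0,0],[0,0,0],[0,0,0]],"spin":[0,0,0,0,0,0,0,0,0,0]}' 45
```

```text
clock: 16.37
position: [0.6578, 0.0058, 0.0239]
orientation: [[0.156, 0.988, 0.0], [0.988, -0.156, -0.0], [0.0, 0.0, -1.0]]
wrist_force: [-0.4, 0.2, -0.7]
grip_width: 0.448
gripper_force: 45.8
```

```bash
python3 -m creep '{"gripper":[0,0,0,0,0,0,0,0,0,0],"dp":[[0,0,-0.05],[0,0,-0.05],[0,0,-0.03],[0,0,0],[0,0,0],[0,0,0],[0,0,0],[0,0,0],[0,0,0],[0,0,0]],"spin":[0,0,0,0,0,0,0,0,0,0]}' 45
```

```text
clock: 17.2
position: [0.6578, 0.0058, 0.0238]
orientation: [[0.156, 0.988, 0.001], [0.988, -0.156, -0.0], [-0.0, 0.001, -1.0]]
wrist_force: [-2.8, 0.8, 7.7]
grip_width: 0.445
gripper_force: 46.1
```

```bash
python3 -m creep '{"gripper":[0.75,0.75,0.75,0.75,0.75,0.75,0.75,0.75,1,1],"dp":[[0,0,0],[0,0,0],[0,0,0],[0,0,1.5],[0,0,3],[0,0,4],[0,0,4],[0,0,4],[0,0,4],[-2.5,-2.5,1.5]],"spin":[0,0,0,0,0,0,0,0,0,0]}' 45
python3 -m creep '{"gripper":[1,1,1,1,1,1,1,1,1,1],"dp":[[-2.6,-2.5,0.3],[-2.6,-2.5,0],[-2.6,-2.5,0],[-2.6,-2.5,0],[-2.6,-2.5,0],[-2.6,-2.5,0],[-2.3,-2.4,0],[0,0,0],[0,0,0],[0,0,0]],"spin":[0,0,0,0,0,0,0,0,0,0]}' 45
python3 - <<'E'
from h import *
np.set_printoptions(precision=4,suppress=True)
p,K,T=wrist(); cv2.imwrite('pics/w5.png',p['img']);print(monitor.read_state()['position'])
for q0,h in [([.4655,-.1165],.088),([.454,-.29],.11)]:
  q=pix(K,T,q0+[h])
  for e in cap(p,q): X=plane(K,T,e[0],h); print(e,X,'dia',e[1][0]/343.29*np.linalg.norm(X-T[:3,3]))
for d in spotter.spot_point(p,"jar_1"): print(d['conf'],d['xy'],plane(K,T,d['xy'],0),plane(K,T,d['xy'],0.008))
E
```

```text
clock: 18.03
position: [0.6384, -0.0167, 0.249]
orientation: [[0.152, 0.988, 0.013], [0.988, -0.152, 0.0], [0.002, 0.012, -1.0]]
wrist_force: [0.2, -1.8, 0.7]
grip_width: 0.992
gripper_force: 0.0
clock: 18.87
position: [0.454, -0.1932, 0.2456]
orientation: [[0.157, 0.988, 0.001], [0.988, -0.157, 0.0], [0.0, 0.001, -1.0]]
wrist_force: [-0.2, 0.5, 1.1]
grip_width: 1.003
gripper_force: 0.0
[ 0.4543 -0.1928  0.2455]
((278.1836242675781, 101.83242797851562), (44.535804748535156, 46.85079574584961), 0.02833709865808487) [ 0.4652 -0.1157  0.088 ] dia 0.03885975273135382
((293.801025390625, 300.3759765625), (44.12877655029297, 50.12247085571289), 86.64231872558594) [ 0.4521 -0.2905  0.11  ] dia 0.04212652678276841
0.74 [290.4, 249.7] [ 0.4526 -0.2884  0.    ] [ 0.4529 -0.2848  0.008 ]
0.65 [278.0, 102.2] [ 0.4646 -0.1157  0.    ] [ 0.4647 -0.1157  0.008 ]
```

View pics/w5.png

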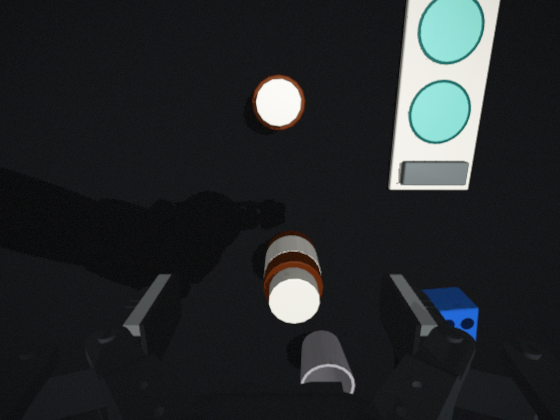

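jar_3 is directly below the camera (278,102), with the jar_4 cap at (294,300) and free marks at (450,28) and (440,112). Next is jar_3.

```bash
python3 -m creep '{"gripper":[0.9,0.9,0.9,0.9,0.9,0.9,0.9,0.9,0.9,0.9],"dp":[[0.37,2.57,-0.7],[0.37,2.57,-0.7],[0.37,2.57,-0.7],[0,0,-2.8],[0,0,-2.8],[0,0,-2.8],[0,0,-2.8],[0,0,-2.8],[0,0,-2.8],[0,0,0]],"spin":[0,0,0,0,0,0,0,0,0,0]}' 45
python3 -m creep '{"gripper":[0.9,0.9,0.9,0.9,0,0,0,0,0,0],"dp":[[0,0,-1],[0,0,-1],[0,0,-0.6],[0,0,0],[0,0,0],[0,0,0],[0,0,0],[0,0,0],[0,0,0],[0,0,0]],"spin":[0,0,0,0,0,0,0,0,0,0]}' 50
python3 -m creep '{"gripper":[0,0,0,0,0,0,0,0,0,0],"dp":[[0,0,1],[0,0,2.5],[0,0,3.5],[0,0,3.5],[0,0,2],[0,0,0],[0,0,0],[0,0,0],[0,0,0],[0,0,0]],"spin":[0,0,0,0,0,0,0,0,0,0]}' 50
python3 - <<'E'
from h import *
p,K,T=wrist(); cv2.imwrite('pics/w6.png',p['img']);s=monitor.read_state();print(s['position'])
for d in spotter.spot_point(p,"jar_1"):
    X=plane(K,T,d['xy'],s['position'][2]-.031);print(d['conf'],d['xy'],np.array(s['orientation']).T@(X-s['position']))
E
```

```text
clock: 19.8
position: [0.4618, -0.1135, 0.052]
orientation: [[0.154, 0.988, -0.007], [0.988, -0.154, 0.003], [0.002, -0.008, -1.0]]
wrist_force: [-1.5, 0.9, 0.5]
grip_width: 0.902
gripper_force: 0.0
clock: 20.63
position: [0.4653, -0.1163, 0.0314]
orientation: [[0.156, 0.988, 0.001], [0.988, -0.156, -0.0], [-0.0, 0.002, -1.0]]
wrist_force: [-0.4, 0.4, 6.3]
grip_width: 0.55
gripper_force: 51.3
clock: 21.47
position: [0.4635, -0.1156, 0.154]
orientation: [[0.156, 0.988, -0.003], [0.988, -0.156, 0.001], [0.001, -0.003, -1.0]]
wrist_force: [-0.8, -0.4, -2.2]
grip_width: 0.548
gripper_force: 51.8
[ 0.46374675 -0.11570614  0.15416371]
0.96 [518.6, 0.0] [0.12081786 0.10522168 0.03078996]
0.89 [280.5, 249.8] [0.00083045 0.00047759 0.03099935]
```

```bash
python3 -m creep '{"gripper":[0,0,0,0,0,0,0,0,0,0],"dp":[[3.6,0.84,0],[3.6,0.84,0],[3.6,0.84,0],[3.6,0.84,0],[3.6,0.84,0],[0,0,-2],[0,0,-2],[0,0,-2],[0,0,-1.5],[0,0,0]],"spin":[0,0,0,0,0,0,0,0,0,0]}' 50
python3 -m creep '{"gripper":[0,0,0,0,0,0,0,0,0,0],"dp":[[0,0,-1],[0,0,-0.8],[0,0,-0.7],[0,0,-0.5],[0,0,-0.3],[0,0,-0.2],[0,0,0],[0,0,0],[0,0,0],[0,0,0]],"spin":[0,0,0,0,0,0,0,0,0,0]}' 50
```

```text
clock: 22.4
position: [0.6415, -0.0732, 0.0756]
orientation: [[0.156, 0.988, -0.008], [0.988, -0.156, 0.002], [0.001, -0.008, -1.0]]
wrist_force: [-1.3, 0.2, -1.6]
grip_width: 0.549
gripper_force: 52.3
clock: 23.23
position: [0.6451, -0.0741, 0.046]
orientation: [[0.156, 0.988, 0.001], [0.988, -0.156, -0.0], [-0.0, 0.001, -1.0]]
wrist_force: [0.3, 0.4, -1.0]
grip_width: 0.549
gripper_force: 52.3
```

Needs about 6.6–7 mm more.

```bash
python3 -m creep '{"gripper":[0,0,0,0,0,0,0,0,0,0],"dp":[[0,0,-0.2],[0,0,-0.15],[0,0,-0.1],[0,0,-0.1],[0,0,-0.08],[0,0,-0.07],[0,0,-0.05],[0,0,0],[0,0,0],[0,0,0]],"spin":[0,0,0,0,0,0,0,0,0,0]}' 50
```

```text
clock: 24.07
position: [0.6446, -0.074, 0.0395]
orientation: [[0.156, 0.988, 0.0], [0.988, -0.156, -0.0], [-0.0, 0.0, -1.0]]
wrist_force: [-4.3, 1.1, 8.9]
grip_width: 0.552
gripper_force: 53.1
```

```bash
python3 -m creep '{"gripper":[0.9,0.9,0.9,0.9,0.9,0.9,0.9,0.9,1,1],"dp":[[0,0,0],[0,0,0],[0,0,0],[0,0,1.5],[0,0,3],[0,0,4],[0,0,4],[0,0,4],[0,0,4],[-2.2,-3.2,1]],"spin":[0,0,0,0,0,0,0,0,0,0]}' 50
python3 -m creep '{"gripper":[1,1,1,1,1,1,1,1,1,1],"dp":[[-2.3,-3.25,0.5],[-2.3,-3.25,0],[-2.3,-3.25,0],[-2.3,-3.25,0],[-2.3,-3.25,0],[-2.3,-3.25,0],[-2.3,-3.25,0],[-2.1,-3.25,0],[0,0,0],[0,0,0]],"spin":[0,0,0,0,0,0,0,0,0,0]}' 50
python3 - <<'E'
from h import *
np.set_printoptions(precision=4,suppress=True)
p,K,T=wrist(); cv2.imwrite('pics/w7.png',p['img']);print(monitor.read_state()['position'])
for q0,h in [([.453,-.29],.11)]:
  q=pix(K,T,q0+[h])
  for e in cap(p,q): X=plane(K,T,e[0],h); print(e,X,'dia',e[1][0]/343.29*np.linalg.norm(X-T[:3,3]))
for t in("jar_1","cup"):
  for d in spotter.spot_point(p,t): print(t,d['conf'],d['xy'],plane(K,T,d['xy'],0))
E
```

```text
clock: 24.9
position: [0.6284, -0.1029, 0.2604]
orientation: [[0.15, 0.989, 0.013], [0.989, -0.15, -0.001], [0.001, 0.013, -1.0]]
wrist_force: [0.3, -0.8, 0.6]
grip_width: 1.001
gripper_force: 0.0
clock: 25.73
position: [0.4395, -0.3678, 0.2577]
orientation: [[0.16, 0.987, 0.0], [0.987, -0.16, 0.0], [0.0, 0.0, -1.0]]
wrist_force: [0.2, 1.0, 0.3]
grip_width: 1.002
gripper_force: 0.0
[ 0.4403 -0.3665  0.2577]
((279.5022277832031, 102.49152374267578), (58.5240478515625, 61.5093994140625), 178.37400817871094) [ 0.4519 -0.2911  0.11  ] dia 0.04938952559303491
jar_1 0.77 [280.5, 102.7] [ 0.4529 -0.2913  0.    ]
cup 0.61 [312.0, 219.0] [ 0.4695 -0.432   0.    ]
```

View pics/w7.png

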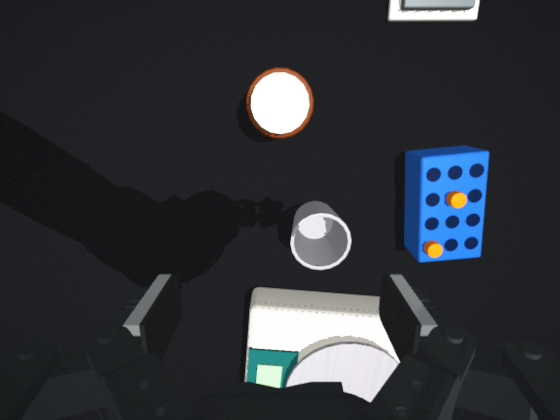

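jar_4 is directly below the camera (280,102), and the cup (320,236) is clear of it. Next is jar_4.

```bash
python3 -m creep '{"gripper":[1,1,1,1,1,1,1,1,1,1],"dp":[[0.4,2.52,-0.7],[0.4,2.52,-0.7],[0.4,2.52,-0.7],[0,0,0],[0,0,-2.6],[0,0,-2.6],[0,0,-2.6],[0,0,-2.6],[0,0,-2.6],[0,0,-2.6]],"spin":[0,0,0,0,0,0,0,0,0,0]}' 50
python3 -m creep '{"gripper":[1,1,1,1,1,0,0,0,0,0],"dp":[[0,0,-1.2],[0,0,-1.2],[0,0,-1.0],[0,0,0],[0,0,0],[0,0,0],[0,0,0],[0,0,0],[0,0,0],[0,0,0]],"spin":[0,0,0,0,0,0,0,0,0,0]}' 60
python3 -m creep '{"gripper":[0,0,0,0,0,0,0,0,0,0],"dp":[[0,0,0],[0,0,0.8],[0,0,2],[0,0,3],[0,0,3],[0,0,2.5],[0,0,0],[0,0,0],[0,0,0],[0,0,0]],"spin":[0,0,0,0,0,0,0,0,0,0]}' 60
python3 - <<'E'
from h import *
p,K,T=wrist(); cv2.imwrite('pics/w8.png',p['img']);s=monitor.read_state();print(s['position'])
for d in spotter.spot_point(p,"jar_1"):
    X=plane(K,T,d['xy'],s['position'][2]-.047);print(d['conf'],d['xy'],np.array(s['orientation']).T@(X-s['position']))
E
```

```text
clock: 26.72
position: [0.4537, -0.2895, 0.0801]
orientation: [[0.154, 0.988, 0.001], [0.988, -0.154, -0.001], [-0.0, 0.001, -1.0]]
wrist_force: [0.5, 0.6, 0.3]
grip_width: 1.003
gripper_force: 0.0
clock: 27.55
position: [0.4531, -0.2909, 0.0482]
orientation: [[0.156, 0.988, 0.001], [0.988, -0.156, -0.001], [-0.001, 0.001, -1.0]]
wrist_force: [-1.6, 1.4, 5.4]
grip_width: 0.685
gripper_force: 63.8
clock: 28.38
position: [0.4516, -0.2896, 0.1584]
orientation: [[0.156, 0.988, -0.002], [0.988, -0.156, 0.002], [0.002, -0.003, -1.0]]
wrist_force: [0.0, 0.4, -3.4]
grip_width: 0.686
gripper_force: 65.5
[ 0.45163078 -0.28956034  0.15830991]
0.6 [280.4, 238.3] [0.00093567 0.00067657 0.04700002]
```

```bash
python3 -m creep '{"gripper":[0,0,0,0,0,0,0,0,0,0],"dp":[[2.98,2.3,0],[2.98,2.3,0],[2.98,2.3,0],[2.98,2.3,0],[2.98,2.3,0],[2.98,2.3,0],[0,0,-2],[0,0,-2],[0,0,-2],[0,0,0]],"spin":[0,0,0,0,0,0,0,0,0,0]}' 60
python3 -m creep '{"gripper":[0,0,0,0,0,0,0,0,0,0],"dp":[[0,0,-1],[0,0,-0.8],[0,0,-0.7],[0,0,-0.5],[0,0,-0.3],[0,0,-0.2],[0,0,0],[0,0,0],[0,0,0],[0,0,0]],"spin":[0,0,0,0,0,0,0,0,0,0]}' 60
```

```text
clock: 29.32
position: [0.6278, -0.1507, 0.094]
orientation: [[0.156, 0.988, -0.009], [0.988, -0.156, 0.003], [0.002, -0.01, -1.0]]
wrist_force: [-2.2, 0.7, -5.1]
grip_width: 0.688
gripper_force: 66.3
clock: 30.15
position: [0.6318, -0.1526, 0.0654]
orientation: [[0.156, 0.988, 0.001], [0.988, -0.156, -0.0], [-0.0, 0.001, -1.0]]
wrist_force: [0.3, 0.8, -3.4]
grip_width: 0.685
gripper_force: 66.3
```

```bash
python3 -m creep '{"gripper":[0,0,0,0,0,0,0,0,0,0],"dp":[[0,0,-0.3],[0,0,-0.2],[0,0,-0.15],[0,0,-0.1],[0,0,-0.1],[0,0,-0.08],[0,0,-0.05],[0,0,0],[0,0,0],[0,0,0]],"spin":[0,0,0,0,0,0,0,0,0,0]}' 60
```

```text
clock: 30.98
position: [0.6313, -0.1524, 0.0563]
orientation: [[0.156, 0.988, 0.0], [0.988, -0.156, -0.0], [-0.0, 0.0, -1.0]]
wrist_force: [-4.1, 0.5, 5.5]
grip_width: 0.687
gripper_force: 67.2
```

```bash
python3 -m creep '{"gripper":[1,1,1,1,1,1,1,1,1,1],"dp":[[0,0,0],[0,0,0],[0,0,0],[0,0,1],[0,0,2.5],[0,0,4],[0,0,4],[0,0,4],[0,0,4],[0,0,4]],"spin":[0,0,0,0,0,0,0,0,0,0]}' 60
python3 -m creep '{"gripper":[1,1,1,1,1,1,1,1,1,1],"dp":[[-1,2,2],[-1,2,2],[-1,2,2],[-1,2,2],[0,0,0],[0,0,0],[0,0,0],[0,0,0],[0,0,0],[0,0,0]],"spin":[0,0,0,0,0,0,0,0,0,0]}' 60
python3 - <<'E'
from h import *
np.set_printoptions(precision=4,suppress=True)
p,K,T=wrist(); cv2.imwrite('pics/w9.png',p['img']);print(monitor.read_state()['position'],T[:3,3])
for d in spotter.spot_point(p,"jar_1"): print(d['conf'],d['xy'],plane(K,T,d['xy'],0.008))
for m,h in zip([(.6695,.0853),(.6575,.006),(.6451,-.0739),(.6319,-.1525)],(.064,.078,.096,.118)):
    print(m,[plane(K,T,e[0],h)[:2] for e in cap(p,pix(K,T,[*m,h]),25)])
a=viewer.grab_frame("scene")['img'];b=viewer.grab_frame("side")['img']
cv2.imwrite('pics/end.png',cv2.resize(np.hstack([a[120:320,100:480],b[120:320,150:530]]),(800,210)))
E
```

```text
clock: 31.82
position: [0.6313, -0.1524, 0.2933]
orientation: [[0.156, 0.988, 0.001], [0.988, -0.156, -0.0], [-0.0, 0.001, -1.0]]
wrist_force: [1.0, 0.1, -0.9]
grip_width: 1.003
gripper_force: 0.0
clock: 32.65
position: [0.5914, -0.0731, 0.3689]
orientation: [[0.157, 0.988, -0.002], [0.988, -0.157, 0.0], [0.0, -0.002, -1.0]]
wrist_force: [0.8, 0.2, 0.0]
grip_width: 0.997
gripper_force: 0.0
[ 0.5914 -0.073   0.3691] [0.6041 0.0032 0.5109]
0.83 [320.7, 97.3] [0.6602 0.0019 0.008 ]
0.77 [199.0, 6.2] [0.5184 0.1373 0.008 ]
0.76 [319.8, 32.3] [0.6688 0.0827 0.008 ]
0.62 [317.6, 151.0] [ 0.6468 -0.071   0.008 ]
0.61 [313.5, 204.1] [ 0.6307 -0.15    0.008 ]
0.19 [324.3, 349.4] [ 0.6157 -0.4173  0.008 ]
(0.6695, 0.0853) []
(0.6575, 0.006) []
(0.6451, -0.0739) []
(0.6319, -0.1525) [array([ 0.634 , -0.1582])]
```

View pics/w9.png

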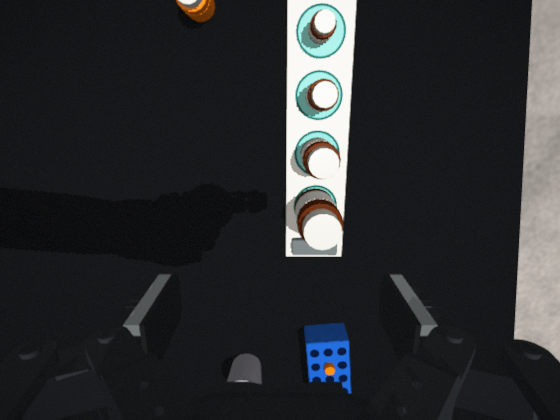

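View pics/end.png

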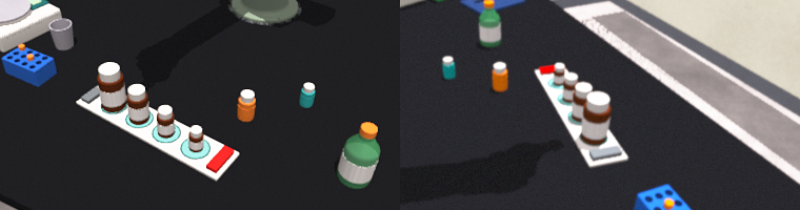

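The jars stand at (322,22), (322,95), (323,158) and (320,228), each within its ring, smallest beside the red end. The scene and side views show the bystanders and look-alikes where they were.

```bash
python3 -c "
from workcell import finish_job
print(finish_job())"
```

```text
the job is handed in; nothing more can be done
None
```

I handed in the job at about 33 s on the robot's clock: the four brown jars stand upright on the marks in size order, smallest beside the red end, each measured within about 5 mm of its mark's centre, and nothing else was moved.

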